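# Clamp a test sieve in the cleaning cradle with the squeeze-release jaw

## Robot

A 6-joint arm with a two-finger parallel gripper is mounted at the origin on a cart in front of the work surface, level with it; the furniture and walls round the work are solid. World frame = base frame: x ahead of the robot, y to its left, z up, the work surface at z = 0. Lengths are in m, angles in rad, forces in N, time in s.
With the tool pointing down it reaches from about 0.275 to 0.825 m from the base axis. Payload 4.9 kg.
Tool frame: the origin (TCP) lies midway between the tips of the shut fingers; the grasp point (between the pads) lies 19 mm behind it (bot.grip_depth is the distance from the TCP to the grasp point, in m); z points along the fingers, y is the line along which they close (so a half turn about z gives the same grasp; the last joint's range is limited). The gripper opens to 85 mm and grips with 20 to 120 N. Pads are 22 mm wide; open, the fingers measure 114 mm over their backs; the gripper's body (76 mm by 85 mm) begins 54 mm behind the grasp point. The pads swing forward as they close: fully open they stand 13 mm farther back than shut.
Start: joints at [-0.134, 0.326, -0.193, 1.052, 0, 1.437], TCP at [0.55, 0, 0.231] pointing down, gripper open.
Joint ranges: [-2.65, 2.65], [-0.97, 1.79], [-1.3, 1.35], [-1.93, 2.1], [-1.47, 1.37], [-3.14, 3.14]. Speed limits (rad/s): [2.57, 2.57, 3.14, 3.14, 3.14, 3.14].

## Interface

Orientations are given as a unit quaternion [w, x, y, z].
In Python, from cell import bot gives the robot as it stands. Calls block until the motion is done:
- bot.move_pose(position, orientation): joint-space move of the TCP to a pose.
- bot.move_linear(position, speed=0.15, rotation=None, until_force=None): straight line of the TCP; rotation=None keeps the orientation; speed is the mean speed in m/s. With until_force (N) it stops when the force on the tool has changed by that much, and returns True; else False.
- bot.goto_joints(angles): joint-space move.
- bot.set_gripper(opening, grasp_force=None): opening from 0.0 (shut) to 1.0 (fully open); grasp_force is the grip in N (None keeps the last); returns when the fingers have stopped.
- bot.wait(seconds).
- bot.solve_ik(position, orientation): joint angles nearest the present ones, or None.
- bot.camera(name): name is "scene" or "side" or "wrist"; returns the picture (384x512x3 uint8, red, green, blue); there is no depth.
- bot.calibration(name): a dict with "mtx" (3x3 intrinsics, pixels), "extrinsics" (4x4, takes a point from world to camera coordinates); the wrist camera has in their place "hand_eye" (4x4, takes a point from camera to tool coordinates, whose origin is the TCP and whose axes are the flange's). Camera axes: x right, y down, z forward; pixel columns grow to the right and rows downward; lengths in m; the calibration is good to about 2 mm. A picture is of the moment at which its call begins: read the wrist's pose just before it. calibration takes no time and is no camera call.
A pose or a line that the arm cannot do raises bot.PlanningError and nothing moves.
- bot.close_job(): hands the job in; it is judged then, once.
Trained networks look in the newest picture that a camera, given by its name, has taken for a name from the list of things; names that differ only in an ending like _2 or _b are one class to them, and where a whole thing is asked for, a point or a joint stands for the part that bears it (a point fixed in the world has none). Each returns a list of dicts, best first, with "confidence" (0 to 1); they miss things now and then, are a little off and sometimes report something else, mostly with a low value. They report only what shows in the picture. A call takes as long as a camera call.
- bot.search_frame(camera, thing): "bbox" ([left, top, width, height] in pixels, round what is visible of it).
Readings, each from a call of its own:
- bot.read_clock(): time.
- bot.read_joint_positions(): joint angles.
- bot.read_joint_vel(): joint speeds.
- bot.read_joint_efforts(): joint torques, N m.
- bot.read_position(): TCP position.
- bot.read_tool_rot(): TCP orientation.
- bot.read_ft_force(): force on the tool from outside, world axes, zero at the start.
- bot.read_moment(): the same for the moment, N m.
- bot.read_gripper_width(): opening from 0.0 (shut) to 1.0 (fully open).
- bot.read_finger_force(): force on a finger pad.
Only numpy, scipy, OpenCV 4.12 (cv2) and the standard library are available. Lean on these libraries where they do the work, as an engineer would, in place of code of your own. Each camera call takes 0.05 s, during which the arm holds its last target. There are 200 camera calls.

## Task

Get the test sieve clamped in the cleaning cradle so it can be brushed out. First take the wooden sieve brush that lies across the cradle and lay it on the bench clear of the cradle; then squeeze the red release lever against the black grip, keep it squeezed while you slide the jaw along until it has pushed the sieve home against the two rubber posts and its sprung pad is pressed about half-way in (never pressed to its end, that dents the sieve), and let the lever go so that the latch drops right into a notch (ease the jaw a few mm if it hangs between two) and the jaw keeps pressing the sieve by itself. Leave everything else on the bench where it is.

Things in the scene. Friction and masses are not known exactly. Their poses are not given: they have to be found in the camera images.
- cradle: Cleaning cradle, fixed on the bench: a flat frame 124 mm wide, from y = -272 to +284 mm, with two aluminium side bars (at x = -52 and +52 mm, 14 mm wide, rubber tops 30 mm above the bench) and a notched steel spine between them. Origin on the bench, on its centre line; +y is the way the jaw closes on the sieve, x across, z up.
- spine (a point): Middle of the cradle's spine, 24 mm above the bench. Its notches are 8 mm apart; where exactly they lie is not given, and the jaw may start in a notch or between two.
- stop_zone (a point): Point on the cradle, 60 mm up, in the middle of the range of the blue end stop at its +y end. The stop's two upright rubber posts (18 mm thick, at x = -67 and +67 mm, tops 84 mm up) are set by hand, up to 18 mm nearer or farther in y than this point. Their place is not measured: feel the sieve come up against them.
- jaw_carriage: Blue jaw carriage, origin on the bench under the lever's pivot, axes as the cradle's. Slides along y (200 mm of travel, about 1.5 N of friction plus 0.04 N per mm/s) only while the latch is lifted. At the back it carries an upright black grip (28 mm wide in x, y = -19 to -7 mm, 84 to 144 mm above the bench), just ahead (+y) of that the red lever, and in front the sprung pad.
- pad (a point): Middle of the V-shaped rubber pad's contact line, 55 mm above the bench, moves with the carriage (not with the spring). Pad 104 mm wide, 36 to 74 mm above the bench, on two sprung rods. It begins to give at 3 N, then 0.6 N per mm, 22 mm of travel (16 N), then it is solid. It should end up holding the sieve with about 10 N (4 to 13).
- grip (a point): Point on the carriage, 112 mm above the bench, where to pinch black grip and red lever together from above, fingers closing along the cradle's y. At this height they measure, let go, from 12 mm on the -y side of this point to 25 mm on the +y side; squeezed, 12 mm either side. They are 27 mm wide in x. Fingertips need go no lower than 86 mm above the bench, which clears sieve and pad.
- release_lever (a joint): Angle of the red lever: 0 = let go, latch roller down in a notch, jaw locked; 0.08 to 0.13 = let go but the roller hangs on the metal between notches, not locked: often the pressed pad eases the jaw back until it drops in; if not, squeeze again, shift the jaw 2 to 4 mm and let go. 0.16 = squeezed to its end, roller clear. Pivot 30 mm above the bench; takes 4 to 7 N at the grip point.
- sieve: Round steel test sieve, 210 mm over its rims (204 mm over its wall), 50 mm high, 0.3 to 0.6 kg, standing loose on the cradle's side bars (underside 30 mm above the bench), 10 to 55 mm short of where the posts will stop it. Origin at the centre of its underside. It slides with 1 to 5 N.
- brush: Sieve brush, all pale wood, 31 x 175 x 31 mm, 70 g, lying across the cradle on the side bars between pad and sieve, at least 25 mm free on either side. Origin at the centre of its underside; its y axis runs along it. It is to end on the bench top outside the cradle, e.g. on the free bench beyond the cradle's -y end.
- tin_a: Bystander: aluminium moisture tin, 67 mm across, 44 mm high, behind the cradle.
- tin_b: Bystander: second aluminium moisture tin, 67 mm across, 44 mm high, at the back right.
- paint_brush: Bystander: flat brush with wooden handle, 38 x 206 x 13 mm, on the left.
- red_marker: Bystander: white marker with a red cap, 137 mm long, on the left.
- driver: Bystander: screwdriver with a red handle, 206 mm long, at the right end of the bench.
- dish: Bystander: shallow aluminium sample dish, 96 mm across, 8 mm high, behind the cradle.

How it is judged:
By the outcome, as a careful person would: the job done as asked, in the order asked, and still so for the second after the job is handed in, with the robot touching nothing.
It also fails if it takes over 61 s, if anything falls off the work surface, if the arm or the gripper's body presses on something with over 40 N, if the wrist force passes 120 N, or if a joint passes its speed limit or range.

## Working session

There is one attempt and no reset: what is moved stays moved. The work goes in short steps, each a Python script; the robot and the scene stay as the last script left them, time stands still between calls to the robot, and variables do not carry over. Pictures are saved under pics/ and viewed, at most 10 in all, crops included, and the job is handed in when it is done.

```bash
mkdir -p pics; ls; python3 - <<'E'
from cell import bot
import cv2,numpy as np
for c in ["scene","side"]:
    im=bot.camera(c); cv2.imwrite(f"pics/{c}0.png",im[:,:,::-1])
    k=bot.calibration(c); print(c,np.round(k["mtx"],1).tolist(),np.round(k["extrinsics"],4).tolist())
    for t in ["cradle","jaw_carriage","sieve","brush","release_lever","pad"]:
        print(t,[(np.round(d["bbox"]).tolist(),round(d["confidence"],2)) for d in bot.search_frame(c,t)[:2]])
print(bot.read_tool_rot(),bot.read_clock(), np.round(bot.calibration("wrist")["hand_eye"],4).tolist())
E
```

```text
pics
scene [[377.6, 0.0, 254.3], [0.0, 377.6, 193.2], [0.0, 0.0, 1.0]] [[0.6988, -0.7151, -0.0201, -0.3637], [-0.3942, -0.3614, -0.845, 0.2977], [0.5969, 0.5984, -0.5344, 1.0462], [0.0, 0.0, 0.0, 1.0]]
cradle [([181.0, 190.0, 151.0, 77.0], 0.65)]
jaw_carriage [([251.0, 175.0, 15.0, 15.0], 0.58)]
sieve [([203.0, 180.0, 64.0, 46.0], 0.81)]
brush [([248.0, 206.0, 38.0, 34.0], 0.68)]
release_lever [([303.0, 212.0, 6.0, 31.0], 0.5)]
pad []
side [[416.8, 0.0, 252.3], [0.0, 416.8, 193.1], [0.0, 0.0, 1.0]] [[-0.8835, -0.4683, -0.0059, 0.4838], [-0.2067, 0.4011, -0.8924, 0.2065], [0.4203, -0.7873, -0.4512, 1.3534], [0.0, 0.0, 0.0, 1.0]]
cradle [([217.0, 161.0, 91.0, 101.0], 0.55), ([270.0, 161.0, 30.0, 37.0], 0.35)]
jaw_carriage [([270.0, 160.0, 32.0, 42.0], 0.83)]
sieve [([228.0, 198.0, 57.0, 39.0], 0.64)]
brush [([255.0, 197.0, 47.0, 9.0], 0.58)]
release_lever []
pad [([220.0, 159.0, 91.0, 101.0], 0.74), ([274.0, 164.0, 26.0, 38.0], 0.68)]
[2.78087979e-05 7.07083846e-01 7.07129715e-01 1.11983812e-05] 0.7 [[0.0007, -0.9625, -0.2711, 0.0682], [1.0, 0.0007, -0.0001, 0.0004], [0.0003, -0.2711, 0.9625, -0.1431], [0.0, 0.0, 0.0, 1.0]]
```

```bash
python3 - <<'E'
import cv2
a=cv2.imread("pics/scene0.png")[140:300,150:370];cv2.imwrite("pics/s1.png",cv2.resize(a,None,fx=3.6,fy=3.6,interpolation=2))
a=cv2.imread("pics/side0.png")[130:290,170:370];cv2.imwrite("pics/s2.png",cv2.resize(a,None,fx=3.6,fy=3.6,interpolation=2))
E
```

```text
(no output)
```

View pics/s1.png

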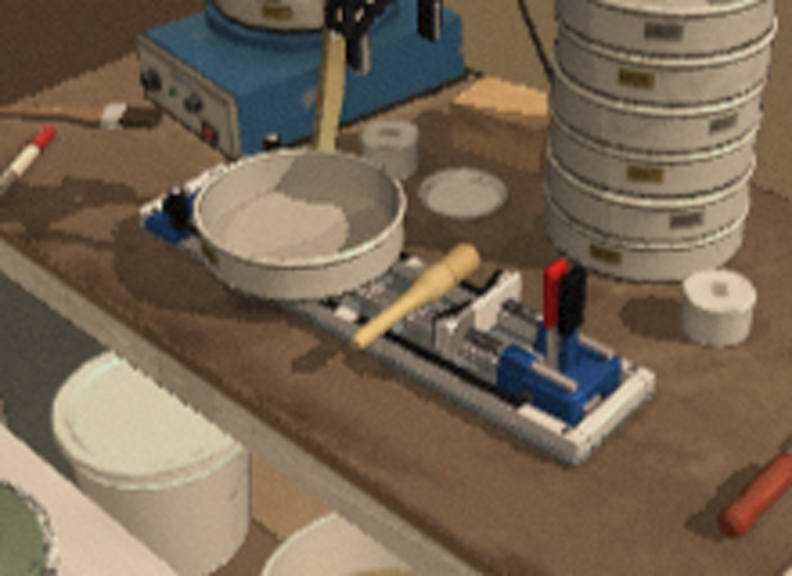

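View pics/s2.png

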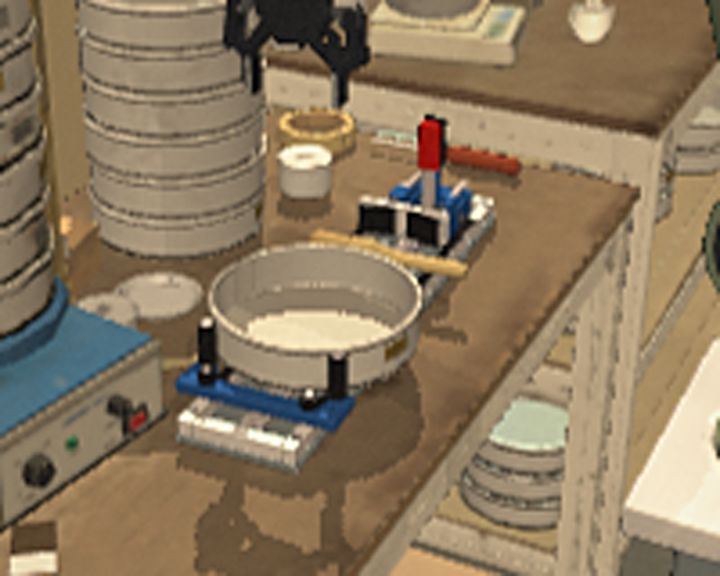

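The scene view (crop scale 3.6, offset 150,140) shows the cradle with its near corner at (577,463), the grip top at (567,265), and the brush from (360,345) to (470,252). The sieve sits at centre (300,225). The side view shows the posts at (207,345) and (338,375), with the lever top at (432,120).

```bash
cat > h.py <<'E'
from cell import bot
import cv2,numpy as np
from scipy.spatial.transform import Rotation as R
def q2R(q): return R.from_quat(np.roll(q,-1)).as_matrix()
def down(yaw): # tool z down, tool y along (cos yaw, sin yaw)
    y=np.array([np.cos(yaw),np.sin(yaw),0]); z=np.array([0,0,-1.]); x=np.cross(y,z)
    return np.roll(R.from_matrix(np.c_[x,y,z]).as_quat(),1)
def ray(cam,uv,z,pose=None):
    k=bot.calibration(cam)
    if cam=="wrist":
        T=np.eye(4);T[:3,:3]=q2R(pose[1]);T[:3,3]=pose[0];T=T@k["hand_eye"]
    else: T=np.linalg.inv(k["extrinsics"])
    d=T[:3,:3]@np.linalg.inv(k["mtx"])@np.array([uv[0],uv[1],1.]); o=T[:3,3]
    return o+d*(z-o[2])/d[2]
E
python3 - <<'E'
from h import *
A=lambda u,v:(150+u/3.6,140+v/3.6); B=lambda u,v:(170+u/3.6,130+v/3.6)
for n,c,p,z in [("corner","scene",A(577,463),0),("gripTop","scene",A(567,266),.144),("gripTop","side",B(432,120),.144),("br1","scene",A(360,343),.045),("br2","scene",A(468,255),.045),
 ("br1","side",B(462,268),.045),("br2","side",B(318,238),.045),("sieve","scene",A(300,210),.08),("sieve","side",B(316,293),.08),("postL","side",B(207,320),.084),("postR","side",B(338,355),.084),("end","side",B(180,440),0),("end","side",B(295,468),0)]:
    print(n,c,np.round(ray(c,p,z)[:2],3))
print(bot.calibration("wrist")["mtx"])
E
```

```text
corner scene [ 0.454 -0.3  ]
gripTop scene [ 0.508 -0.239]
gripTop side [ 0.5   -0.237]
br1 scene [ 0.405 -0.095]
br2 scene [ 0.572 -0.076]
br1 side [ 0.403 -0.1  ]
br2 side [ 0.569 -0.092]
sieve scene [0.481 0.062]
sieve side [0.486 0.074]
postL side [0.55  0.173]
postR side [0.413 0.172]
end side [0.536 0.25 ]
end side [0.422 0.24 ]
[[318.11200293   0.         252.24092802]
 [  0.         318.11200293 191.38915238]
 [  0.           0.           1.        ]]
```

```bash
python3 - <<'E'
from h import *
for y in [np.pi/2,-np.pi/2]: print(y,bot.solve_ik([.49,-.14,.36],down(y)))
q=min((bot.solve_ik([.49,-.14,.36],down(y)) for y in [np.pi/2,-np.pi/2]),key=lambda j:9 if j is None else abs(j[5]))
bot.goto_joints(q); P=(bot.read_position(),bot.read_tool_rot())
im=bot.camera("wrist"); cv2.imwrite("pics/w1.png",cv2.resize(im[:,:,::-1],(800,600))); np.savez("w1.npz",p=P[0],q=P[1])
print(P,bot.read_clock())
for t in ["brush","jaw_carriage","sieve","pad","release_lever"]:
    print(t,[(np.round(d["bbox"]).tolist(),round(d["confidence"],2)) for d in bot.search_frame("wrist",t)[:2]])
E
```

```text
1.5707963267948966 [-0.42323133  0.19739702 -0.03855594  1.33484337  0.         -0.42323133]
-1.5707963267948966 [-0.42323133  0.19739702 -0.03855594  1.33484337  0.          2.71836132]
(array([ 0.48998364, -0.13980063,  0.35973405]), array([-1.62551365e-04,  8.66407765e-05,  9.99999973e-01,  1.40340212e-04])) 2.3833
brush [([281.0, 82.0, 23.0, 128.0], 0.76)]
jaw_carriage [([156.0, 120.0, 103.0, 78.0], 0.77)]
sieve [([328.0, 74.0, 165.0, 153.0], 0.7), ([50.0, 133.0, 31.0, 122.0], 0.27)]
pad [([157.0, 119.0, 101.0, 78.0], 0.82)]
release_lever [([172.0, 154.0, 44.0, 29.0], 0.57)]
```

View pics/w1.png

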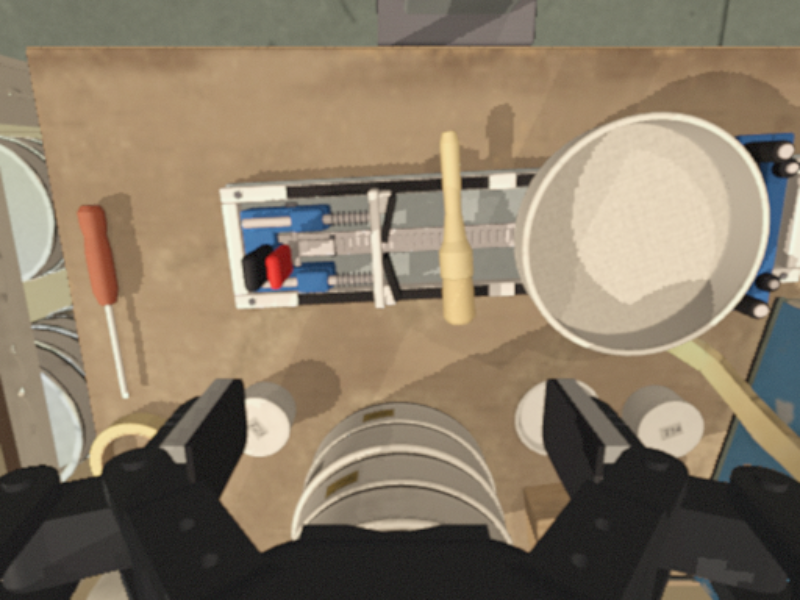

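The wrist view shows the brush from (450,133) to (460,323), thick end at the bottom. The cradle's -y end runs (220,190) to (237,308), and the grip and lever tops are at (255,265) and (280,265). The pad front is at about x=383, the sieve's near rim is at x=517, and the driver is at about (97,250). There's free bench around x=170.

```bash
python3 - <<'E'
from h import *
d=np.load("w1.npz");P=(d["p"],d["q"])
for n,p,z in [("thin",(450,135),.045),("head end",(458,322),.045),("headtopL",(441,250),.05),("headR",(472,250),.05),("headL2",(444,310),.05),("headR2",(475,310),.05),("padfront",(385,240),.074),("padface top",(387,200),.074),("padface bot",(390,298),.074),("sieve L",(517,235),.08),("sieveR",(769,235),.08),("sieveT",(643,113),.08),("sieveB",(643,353),.08),
 ("endF",(220,190),.02),("endB",(237,308),.02),("barF far",(530,172),.03),("grip top",(256,268),.144),("lever top",(280,266),.14),("driver",(97,250),.015),("driver right",(118,270),.015),("bench edge",(170,47),0),
 ("post",(785,150),.084),("post",(760,306),.084)]:
    print(n,np.round(ray("wrist",(p[0]*.64,p[1]*.64),z,P)[:2],4))
E
```

```text
thin [ 0.4013 -0.0913]
head end [ 0.5736 -0.0782]
headtopL [ 0.5022 -0.097 ]
headR [ 0.5021 -0.0684]
headL2 [ 0.5599 -0.0926]
headR2 [ 0.5599 -0.0631]
padfront [ 0.4891 -0.1481]
padface top [ 0.455  -0.1462]
padface bot [ 0.5414 -0.1438]
sieve L [ 0.4839 -0.0354]
sieveR [0.4838 0.1797]
sieveT [0.386  0.0588]
sieveB [0.5917 0.0868]
endF [ 0.4499 -0.3056]
endB [ 0.567  -0.2994]
barF far [ 0.433  -0.0149]
grip top [ 0.4989 -0.242 ]
lever top [ 0.4982 -0.2251]
driver [ 0.5085 -0.4348]
driver right [ 0.5288 -0.417 ]
bench edge [ 0.3225 -0.3463]
post [0.4144 0.1755]
post [0.5458 0.1816]
```

```bash
python3 - <<'E'
from h import *
Q=down(np.pi/2+.078)
bot.set_gripper(.65,40)
bot.move_pose([.508,-.0822,.13],Q)
print(bot.move_linear([.508,-.0822,.030],.12,until_force=6),bot.read_position())
bot.set_gripper(0,40)
print("w",bot.read_gripper_width(),bot.read_finger_force())
bot.move_linear([.508,-.0822,.23],.2)
print("w",bot.read_gripper_width(),bot.read_ft_force())
bot.move_linear([.508,-.358,.23],.25,rotation=down(np.pi/2+.056))
im=bot.camera("side"); cv2.imwrite("pics/b1.png",cv2.resize(im[110:270,200:400,::-1],None,fx=3,fy=3))
print(bot.read_clock())
E
```

```text
False [ 0.50868684 -0.08241058  0.03067917]
w 0.2974708603291709 39.840819239616394
w 0.29791238282408083 [-0.53663825  0.19334231 -0.11601626]
7.7917
```

View pics/b1.png

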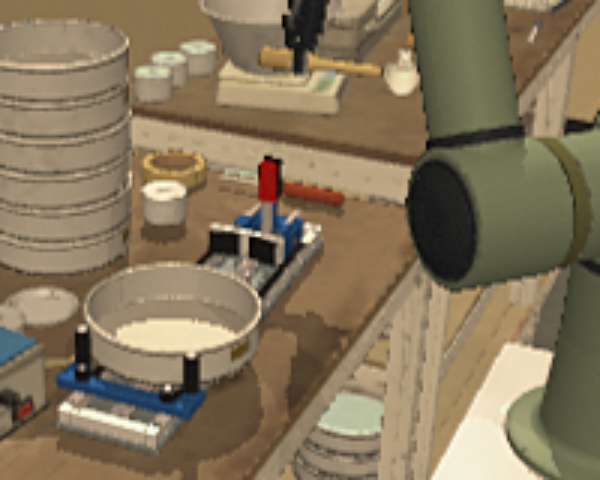

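The brush is held level in the fingers, around (300,60), and the cradle is now clear.

```bash
python3 - <<'E'
from h import *
print(bot.move_linear([.508,-.358,.04],.2), bot.move_linear([.508,-.358,.0015],.05,until_force=2.5),bot.read_position())
bot.set_gripper(.52)
bot.move_linear([.508,-.358,.12],.2)
bot.move_pose([.545,-.235,.29],down(np.pi/2+.056)); bot.set_gripper(.8)
P=(bot.read_position(),bot.read_tool_rot())
im=bot.camera("wrist"); cv2.imwrite("pics/w2.png",cv2.resize(im[:,:,::-1],(800,600))); np.savez("w2.npz",p=P[0],q=P[1])
print(bot.read_clock(),bot.read_ft_force(),[(np.round(d["bbox"]).tolist(),round(d["confidence"],2)) for d in bot.search_frame("wrist","release_lever")[:2]])
E
```

```text
False True [ 0.50726357 -0.35742898  0.00076079]
11.9917 [ 0.70925426 -0.11735971 -0.79162367] [([250.0, 117.0, 38.0, 31.0], 0.8)]
```

View pics/w2.png

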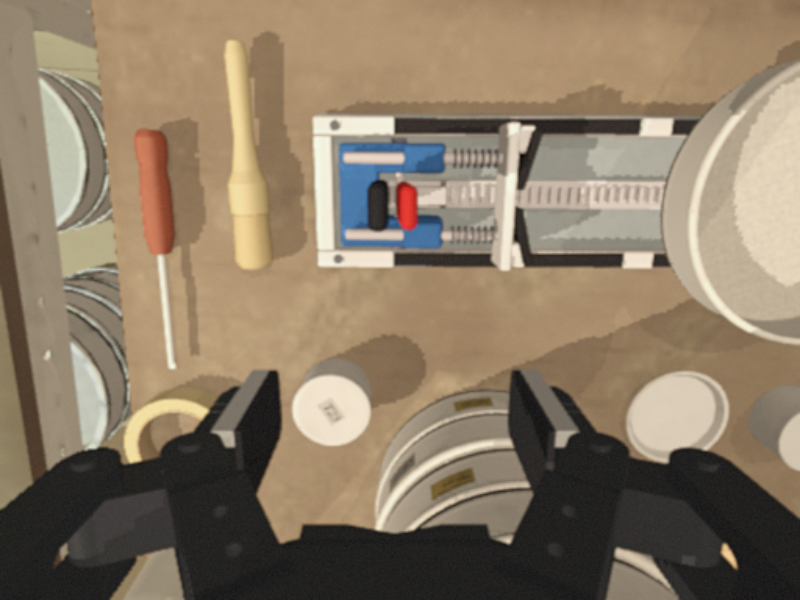

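The brush lies still on the bench at (247,155), clear of both the cradle and the driver. The black grip is at (377,205) and the red lever at (407,205), both aligned with the image axes.

```bash
python3 - <<'E'
from h import *
d=np.load("w2.npz");P=(d["p"],d["q"])
for n,p,z in [("black -y edge",(367,205),.144),("black +y edge",(388,205),.144),("red -y",(398,205),.144),("red +y",(418,206),.144),("x lo",(377,180),.144),("x hi",(377,230),.144),("padF",(505,125),.074),("padB",(503,267),.074),("padedge",(522,190),.074),("endF",(314,118),.02),("endB",(319,266),.02),("farF",(700,120),.03),("farB",(650,268),.03)]:
    print(n,np.round(ray("wrist",(p[0]*.64,p[1]*.64),z,P)[:2],4))
E
```

```text
black -y edge [ 0.5023 -0.2538]
black +y edge [ 0.5016 -0.2418]
red -y [ 0.5013 -0.2361]
red +y [ 0.5012 -0.2246]
x lo [ 0.4881 -0.2487]
x hi [ 0.5163 -0.2474]
padF [ 0.4496 -0.1654]
padB [ 0.5479 -0.1554]
padedge [ 0.492  -0.1484]
endF [ 0.4487 -0.3038]
endB [ 0.5665 -0.2981]
farF [ 0.4344 -0.0079]
farB [ 0.5508 -0.0236]
```

```bash
cat >> h.py <<'E'
U=np.array([-np.sin(.053),np.cos(.053),0]); G=np.array([.5018,-.2418,.093])
QG=down(np.pi/2+.053)
def st(tag=""):
    p=bot.read_position();f=bot.read_ft_force();print(tag,"s=%.1f"%(1e3*(p-G)@U),"lat=%.1f"%(1e3*(p-G)[0]),"fu=%.1f"%(f@U),"f",np.round(f,1),"w=%.1f"%(85*bot.read_gripper_width()),"t=%.1f"%bot.read_clock()); return f@U
E
python3 - <<'E'
from h import *
bot.set_gripper(.8,60)
bot.move_pose(G+[0,0,.08]+0.003*U,QG)
print(bot.move_linear(G+0.003*U,.12,until_force=8)); st("down")
bot.set_gripper(0,60); st("squeezed")
print(bot.move_linear(G+.03*U,.04,until_force=15)); st("30")
print(bot.move_linear(G+.07*U,.06,until_force=12)); st("70")
E
```

```text
False
down s=2.4 lat=0.8 fu=0.4 f [ 0.6  0.4 -0.6] w=68.2 t=13.6
squeezed s=2.5 lat=0.3 fu=-1.5 f [-1.7 -1.6  5.6] w=21.8 t=14.1
False
30 s=30.0 lat=-1.1 fu=-0.5 f [-1.7 -0.6  7. ] w=21.9 t=14.9
False
70 s=70.3 lat=-3.1 fu=0.5 f [-1.3  0.4  7.3] w=21.9 t=15.8
```

```bash
python3 - <<'E'
from h import *
s=.070
while s<.15:
    s+=.004; hit=bot.move_linear(G+s*U,.03,until_force=14); f=st("%.0f"%(s*1e3))
    if hit or f<-6.0: print("stop",hit); break
E
```

```text
74 s=74.0 lat=-3.3 fu=-0.1 f [-1.4 -0.2  7.6] w=21.8 t=16.0
78 s=78.0 lat=-3.5 fu=0.9 f [-1.4  0.8  8.5] w=22.1 t=16.3
82 s=82.0 lat=-3.7 fu=-0.2 f [-0.8 -0.2  6.5] w=21.9 t=16.6
86 s=86.0 lat=-3.9 fu=-0.8 f [-0.5 -0.8  7.4] w=21.7 t=16.9
90 s=90.0 lat=-4.1 fu=0.6 f [-1.5  0.5  7. ] w=21.6 t=17.2
94 s=94.0 lat=-4.3 fu=-0.7 f [-1.4 -0.8  7.7] w=21.8 t=17.5
98 s=98.0 lat=-4.5 fu=-0.1 f [-1.2 -0.1  7.4] w=21.6 t=17.7
102 s=102.0 lat=-4.7 fu=-1.0 f [-0.6 -1.   6.2] w=21.7 t=18.0
106 s=106.0 lat=-4.9 fu=-0.6 f [-1.7 -0.7  7. ] w=21.9 t=18.3
110 s=110.0 lat=-5.1 fu=-0.7 f [-1.7 -0.8  6.5] w=21.7 t=18.6
114 s=114.0 lat=-5.3 fu=0.5 f [-0.7  0.5  7.4] w=21.8 t=18.9
118 s=117.7 lat=-5.5 fu=-0.7 f [-1.2 -0.7  6.1] w=21.8 t=19.2
122 s=121.5 lat=-5.7 fu=-1.6 f [-0.6 -1.7  7.6] w=22.1 t=19.4
126 s=125.5 lat=-5.9 fu=-2.1 f [-0.1 -2.1  7.2] w=21.8 t=19.7
130 s=129.5 lat=-6.1 fu=-1.7 f [-0.4 -1.7  6.3] w=21.8 t=20.0
134 s=133.0 lat=-6.2 fu=-4.0 f [-1.  -4.1  6.7] w=22.0 t=20.3
138 s=136.5 lat=-6.4 fu=-6.0 f [-1.3 -6.1  5.2] w=21.7 t=20.6
stop False
```

```bash
python3 - <<'E'
from h import *
s=.138
while s<.155:
    s+=.003; hit=bot.move_linear(G+s*U,.03,until_force=14); f=st("%.0f"%(s*1e3))
    if hit or f<-11.3: print("stop",hit); break
im=bot.camera("side"); cv2.imwrite("pics/c1.png",cv2.resize(im[130:260,200:330,::-1],None,fx=4,fy=4))
E
```

```text
141 s=139.1 lat=-6.5 fu=-7.3 f [-1.4 -7.4  5.7] w=21.8 t=20.8
144 s=141.6 lat=-6.6 fu=-8.7 f [-1.6 -8.8  5. ] w=21.7 t=21.1
147 s=144.2 lat=-6.8 fu=-10.8 f [ -1.  -10.9   3.8] w=21.8 t=21.3
150 s=146.8 lat=-6.9 fu=-11.8 f [ -1.3 -11.9   4. ] w=22.0 t=21.6
stop False
```

View pics/c1.png

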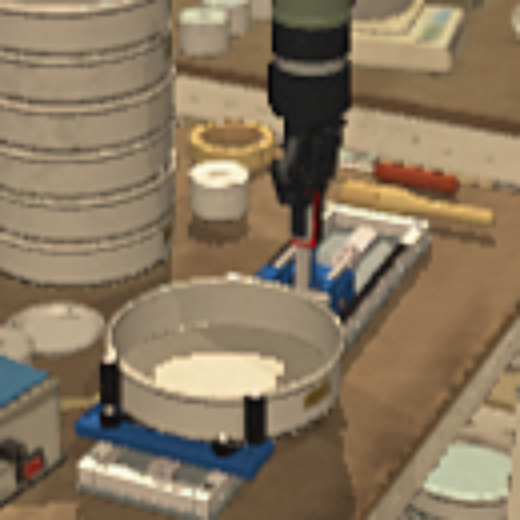

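The sieve now sits against both posts, at (110,390) and (255,415), with the jaw behind it. I'll let the lever go gently.

```bash
python3 - <<'E'
from h import *
for w in [26,30,34,38,42,46,50,56,62]:
    bot.set_gripper(w/85); st(str(w))
print("ff",bot.read_finger_force())
p=bot.read_position(); bot.move_linear([p[0],p[1],.24],.15)
bot.move_pose(G+[.045,0,.2]+.145*U,QG)
P=(bot.read_position(),bot.read_tool_rot())
im=bot.camera("wrist"); cv2.imwrite("pics/w3.png",cv2.resize(im[:,:,::-1],(800,600))); np.savez("w3.npz",p=P[0],q=P[1])
print(bot.read_clock())
E
```

```text
26 s=146.4 lat=-6.9 fu=-9.2 f [ 0.4 -9.2 -0.4] w=26.0 t=21.8
30 s=147.4 lat=-7.0 fu=-7.3 f [ 0.7 -7.3 -1. ] w=30.3 t=22.1
34 s=148.4 lat=-7.1 fu=-4.8 f [ 1.9 -4.7 -0.6] w=34.2 t=22.3
38 s=148.2 lat=-7.2 fu=-7.4 f [ 2.2 -7.3 -2.7] w=37.9 t=22.5
42 s=148.9 lat=-7.4 fu=-5.4 f [ 2.4 -5.3 -2.3] w=42.3 t=22.7
46 s=150.8 lat=-8.4 fu=0.3 f [-0.5  0.2 -0.4] w=46.3 t=22.9
50 s=150.3 lat=-8.1 fu=0.4 f [-0.1  0.4 -0.4] w=49.9 t=23.1
56 s=150.1 lat=-7.9 fu=0.2 f [-0.   0.2 -0.3] w=56.0 t=23.4
62 s=150.0 lat=-8.0 fu=0.5 f [ 0.2  0.5 -0.1] w=62.2 t=23.6
ff 0.0
25.1833
```

View pics/w3.png

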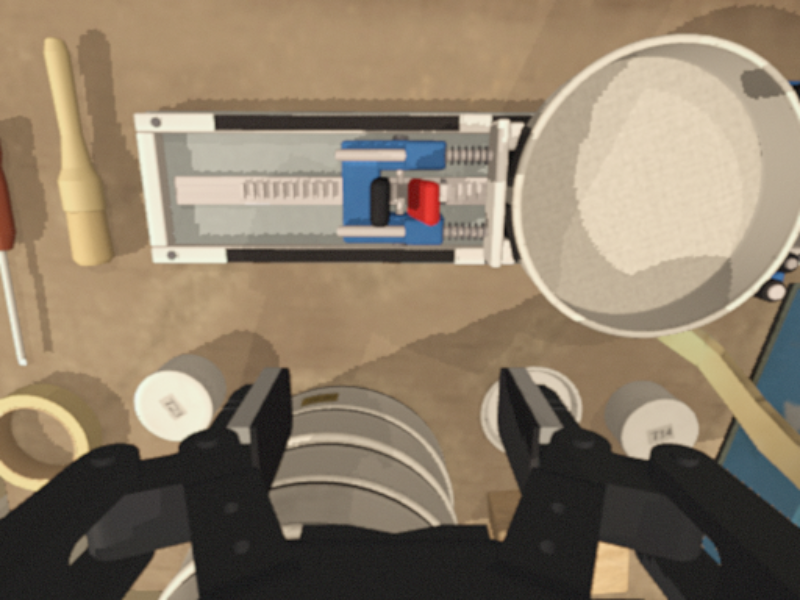

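The lever now stands well away from the grip: black left edge at 370 and red right edge at 440, a 70 px span against 51 px before. The pad plate is at x≈492 against the sieve. I'll work out the lever angle and pad compression from these.

```bash
python3 - <<'E'
from h import *
def Y(f,u,v,z):
    d=np.load(f);return 1e3*((ray("wrist",(u*.64,v*.64),z,(d["p"],d["q"]))-G)@U)
for f,pts in [("w2.npz",dict(black=(367,205),redR=(418,206),padT=(506,125),padB=(499,267),blueL=(340,190))),("w3.npz",dict(black=(370,205),redR=(440,205),padT=(495,123),padB=(487,264),blueL=(342,190)))]:
    print({k:round(Y(f,*p,.074 if 'pad' in k else .05 if 'blue' in k else .144),1) for k,p in pts.items()})
for f,a,n in (("w2",(367,522),1),):pass
a=cv2.imread("pics/w2.png")[90:290,330:560];b=cv2.imread("pics/w3.png")[90:290,330:560]
cv2.imwrite("pics/cmp.png",cv2.resize(np.hstack([a,b]),None,fx=1.7,fy=2.5,interpolation=2))
E
```

```text
{'black': np.float64(-12.0), 'redR': np.float64(17.2), 'padT': np.float64(79.8), 'padB': np.float64(80.9), 'blueL': np.float64(-37.1)}
{'black': np.float64(128.0), 'redR': np.float64(168.5), 'padT': np.float64(211.3), 'padB': np.float64(210.9), 'blueL': np.float64(102.5)}
```

View pics/cmp.png

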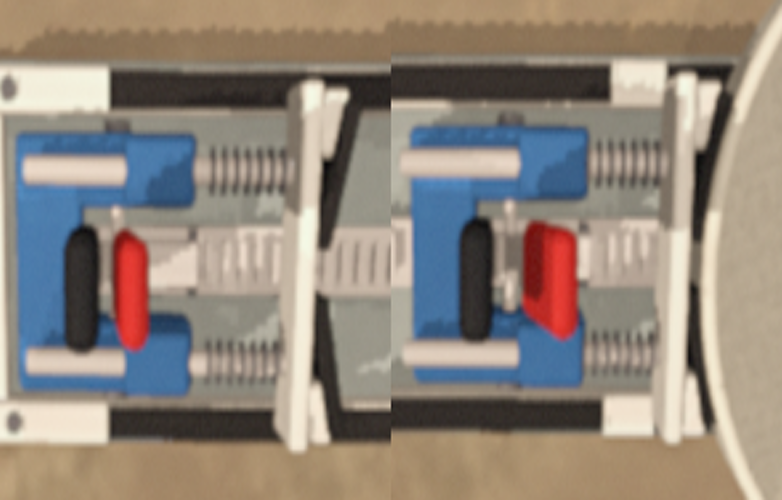

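The carriage moved 140 mm and the pad is compressed about 9 mm, which is about 8.5 N. The lever is fully down: its top span is 40 mm, against about 42 mm when latched and 33 mm or less when hung. The robot is clear, so I'm handing in.

```bash
python3 -c "
from cell import bot
print(bot.close_job(),bot.read_clock())"
```

```text
the job is handed in; nothing more can be done
the job is handed in; nothing more can be done
```

The job is handed in, but no verdict came back: the brush is on the bench beyond the cradle's -y end, the sieve is home against both posts, the latch looks fully dropped into a notch, and the pad is pressed about 9 mm of its 22 mm (roughly 8.5 N, estimated from the camera).

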